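# Extend the telescopic bottle brush and hold it ready over the sink

## Task

The tall bottles are to be washed: squeeze in the orange release button on the handle of the telescopic bottle brush that stands in the white beaker, draw the handle out to its second stop and let the button pop back out, so that the brush is locked at full length. Bring the brush out of its beaker and over the sink, and finish while still holding it there upright and still, the button out and the whole brush above the level of the sink's rim. Leave the other things on the worktop where they are.

Things in the scene. Friction and masses are not known exactly. Their poses are not given: they have to be found in the camera images.
- bottle_brush: Bottle brush standing head down in the beaker: blue foam tip, bristle head 38 mm wide and 76 mm long, then an 11 mm steel rod on which the white handle slides. Origin: centre of the foam tip's underside; z runs up the rod, the orange button faces -x (roughly to the robot at the start). 200 mm long stowed, 276 mm at the second stop. Head and rod weigh 0.27 to 0.37 kg, the handle about 0.1 kg.
- handle_top (a point): Centre of the handle's top face. The handle is an upright rectangular bar 105 mm long, 34 mm deep (brush x, the button's direction) and 30 mm wide (brush y). Its y faces are plain over the full length: held there, the button is left alone. It drags on the rod with 1.5 N: with the button pressed it draws up while head and rod stay down by their weight, and it stays where it is let go.
- brush_handle (a joint): How far the handle is drawn out, m: 0 stowed (start), 0.038 first stop, 0.076 second stop, which is also the end of travel (0.0768). At these three places it is locked (1.5 mm play) whenever the button is out; pulling then lifts the whole brush. The button must stay pressed while the handle moves past a stop; released between stops, it springs out at the next.
- button_face (a point): Centre of the outer face of the round orange button, 17 mm across, on the handle's -x face, 22 mm below its top. Out, it stands 5.5 mm proud (39.5 mm over button and far face). It moves along the brush's +x when pressed, against a spring of 3 N at first and 8 N fully in; a grip of 20 N or more across button and far face holds it in.
- brush_release (a joint): How far the button is pressed, m: 0 out (locked, if at a stop), 0.005 fully in; the lock is free from 0.003 on.
- brush_stand: White beaker on a round saucer 106 mm wide, fixed to the worktop. Origin: centre of its underside. The beaker is 60 mm wide and its rim is 70 mm high; the bore is 47 to 50 mm wide and its floor, on which the foam tip stands, 12 mm up.
- sink_mouth (a point): Centre of the mouth of the sink, at the height of the worktop (z = 0). The mouth measures 340 mm in x and 480 mm in y; the basin is 200 mm deep. A tap stands behind it and its spout hangs over the far half of the basin, so the near right part is the freest.
- tall_bottle: Clear swing-top bottle 82 mm wide and 311 mm tall, right of the sink towards the back; bystander. Origin: centre of its underside.
- tall_glass: Clear highball glass 82 mm wide and 152 mm tall, at the right; bystander. Origin: centre of its underside.
- white_mug: White mug with a handle, 97 mm tall, at the right; bystander. Origin: centre of its underside.
- small_jar: Glass jar with a green lid, 55 mm wide and 70 mm tall, behind the brush; bystander. Origin: centre of its underside.
- soap_jar: Small brown jar with a white ribbed cap, 48 mm wide and 80 mm tall, at the near edge in front of the sink's right end; bystander. Origin: centre of its underside.

How it is judged:
By the outcome, as a careful person would: the job done as asked, in the order asked, and still so for the second after the job is handed in, while the arm keeps its last pose, push and grip.
It also fails if it takes over 45 s, if anything falls off the work surface, if the arm or the gripper's body presses on something with over 40 N, if the wrist force passes 120 N, or if a joint passes its speed limit or range.

## Robot

A 7-joint arm with a two-finger parallel gripper is mounted at the origin on a cart in front of the work surface, level with it; the furniture and walls round the work are solid. World frame = base frame: x ahead of the robot, y to its left, z up, the work surface at z = 0. Lengths are in m, angles in degrees, forces in N, time in s.
With the tool pointing down it reaches from about 0.425 to 1.025 m from the base axis. Payload 3.6 kg.
Tool frame: the origin (TCP) lies midway between the tips of the shut fingers; the grasp point (between the pads) lies 19 mm behind it; z points along the fingers, y is the line along which they close (so a half turn about z gives the same grasp; the last joint's range is limited). The gripper opens to 85 mm and grips with 20 to 120 N. Pads are 22 mm wide; open, the fingers measure 114 mm over their backs; the gripper's body (76 mm by 85 mm) begins 54 mm behind the grasp point. The pads swing forward as they close: fully open they stand 13 mm farther back than shut.
Start: joints at [-71.591, 33.873, 2.773, 92.16, -1.908, 54.013, -1.931], TCP at [0.292, 0.664, 0.231] pointing down, gripper open.
Joint ranges: [-153.93, 153.93], [-27.13, 128.08], [-72.61, 78.16], [10.71, 143.7], [-87.88, 267.88], [4.46, 118.87], [-176.78, 176.78]. Speed limits (degrees/s): [147.25, 147.25, 180, 180, 180, 180, 180].

## Interface

Orientations are given as a 3x3 rotation matrix whose columns are the frame's x, y, z axes.
In Python, from plant import arm gives the robot as it stands.
- The arm moves only by the tool jog_arm, never from a script. Its argument "moves" is a list of rows, each an object with "travel": the shift along the world's x, y, z as a fraction of full scale, a list of three; "dr": the turn, a rotation vector about the world's x, y, z as a fraction of full scale, a list of three; "claw": the opening, from -1 (shut) to 1 (fully open). In form: [{"travel": [tx, ty, tz], "dr": [wx, wy, wz], "claw": claw}, ...]. A call has 1 to 5 rows; each row is the pose to reach, as a shift and turn from the pose commanded when the call began; what a row does not reach only later rows make up. Full scale, the value 1, is 1 m for a shift and 90 degrees for a turn. A row lasts 1/10 s, in which the tool goes at most 50 mm and 8.59 degrees, less where a joint would pass 70% of its speed; a pose out of reach is approached as far as the arm can. A call with a number of a shift or a turn outside -1 to 1 is refused whole. A call with a gripper value outside its range is refused whole. The fingers move at their own pace and stop on an object; "newtons" is the grip in N (left out, the last holds). Time passes only in rows, so rows that repeat a pose let the fingers close. It gives the time, the measured TCP pose, the force, the opening and the grip force at its end, in the units of the state.
- arm.get_obs(): the state, without advancing time (a new reading comes with each control period).
- arm.grab_frame(name): name is "scene" or "top"; returns a dict with "img" (420x560x3 uint8, blue, green, red), "vfov" (degrees; the focal length in pixels is half the picture's height over the tangent of half this angle, whatever the lens; pixels are square), "cx", "cy" (the principal point, pixels), "D" ([k1, k2, p1, p2, k3] as OpenCV has them; the pictures are not rectified), "xyz" and "rotation" of the camera in the world. Camera axes: x right, y down, z forward; pixel columns grow to the right and rows downward; lengths in m; the calibration is good to about 2 mm. A picture is of the moment at which its call begins. There is no depth.
- arm.sign_off(): hands the job in; it is judged then, once.
The state is a dict: "time_s": time; "joint_pos": joint angles; "qd": joint speeds; "joint_efforts": joint torques, N m; "tcp_pos": TCP position; "tcp_rot": TCP orientation; "force": force on the tool from outside, world axes, zero at the start; "moment": the same for the moment, N m; "opening": opening from 0.0 (shut) to 1.0 (fully open); "gripper_force": force on a finger pad.
Only numpy, scipy, OpenCV 4.12 (cv2) and the standard library are available. Lean on these libraries where they do the work, as an engineer would, in place of code of your own. Each camera call takes 0.05 s, during which the arm holds its last target. There are 200 camera calls.

## Working session

There is one attempt and no reset: what is moved stays moved. The work goes in short steps, Python scripts to look and compute and a tool call to move; the robot and the scene stay as the last step left them, time stands still between calls to the robot, and variables do not carry over. Pictures are saved under pics/ and viewed, at most 10 in all, crops included, and the job is handed in when it is done.

Besides the shell and the picture viewer there is one more tool, called after "Call:" as name(argument=value, ...), one argument or row to a line, values as JSON. jog_arm: Moves the arm, as the interface text tells. Its arguments: {"type":"object","properties":{"moves":{"type":"array"},"newtons":{"type":"number"}},"required":["moves"]}

```bash
mkdir -p pics
cat > h.py <<'E'
import numpy as np, cv2
from plant import arm
def K(f):
    h=f["img"].shape[0]; fl=h/2/np.tan(np.radians(f["vfov"])/2)
    return np.array([[fl,0,f["cx"]],[0,fl,f["cy"]],[0,0,1]])
def ray(f,uv):
    p=cv2.undistortPoints(np.array([[uv]],float),K(f),np.array(f["D"],float))[0,0]
    d=np.array(f["rotation"])@np.array([p[0],p[1],1]); return np.array(f["xyz"]),d/np.linalg.norm(d)
def onz(f,uv,z):
    o,d=ray(f,uv); return o+d*(z-o[2])/d[2]
def tri(f,a,g,b):
    o,d=ray(f,a);p,e=ray(g,b)
    t=np.linalg.lstsq(np.c_[d,-e],p-o,rcond=None)[0]
    x,y=o+d*t[0],p+e*t[1]; return (x+y)/2,np.linalg.norm(x-y)
def proj(f,P):
    R=np.array(f["rotation"]).T; t=-R@np.array(f["xyz"])
    return cv2.projectPoints(np.array(P,float).reshape(-1,3),cv2.Rodrigues(R)[0],t,K(f),np.array(f["D"],float))[0][:,0]
E
python3 - <<'E'
from h import *
import pickle
F={}
for n in("scene","top"):
    f=arm.grab_frame(n);F[n]=f;cv2.imwrite(f"pics/{n}0.png",f["img"]);print(n,f["xyz"],np.round(f["rotation"],2).tolist(),f["vfov"])
pickle.dump(F,open("f0.pkl","wb"))
o=arm.get_obs();print(o)
E
```

```text
scene [-0.04415917 -1.16643774  0.9874737 ] [[0.87, -0.3, 0.4], [-0.5, -0.48, 0.72], [-0.02, -0.82, -0.57]] 42.4743122110374
top [ 0.36424779 -0.07293469  1.53684895] [[-0.01, -0.99, 0.12], [-1.0, 0.01, 0.01], [-0.01, -0.12, -0.99]] 48.61432284249902
{'time_s': 0.1, 'joint_pos': array([-71.58947121,  33.92198123,   2.76701106,  92.22898332,
        -1.90730728,  54.01326423,  -1.92979405]), 'qd': array([ 0.05943441, -0.05135784, -0.04101183, -0.13808146,  0.05454536,
       -0.07121549, -0.04903746]), 'joint_efforts': array([ 5.13600156e-03, -5.50000656e+01,  1.55309334e+00, -1.98824018e+01,
        9.64327395e-03,  3.81850608e-03, -1.55174924e-06]), 'tcp_pos': array([0.29188044, 0.66282748, 0.23023645]), 'tcp_rot': array([[-9.15233311e-01,  4.02923649e-01, -7.20179880e-04],
       [ 4.02924275e-01,  9.15231280e-01, -1.93213980e-03],
       [-1.19373665e-04, -2.05853666e-03, -9.99997874e-01]]), 'force': array([ 0.37229096, -0.54373939,  0.49897751]), 'moment': array([-0.01734137, -0.00473071, -0.01202821]), 'gripper_force': 0.0, 'opening': 0.9991944162926594}
```

View pics/scene0.png

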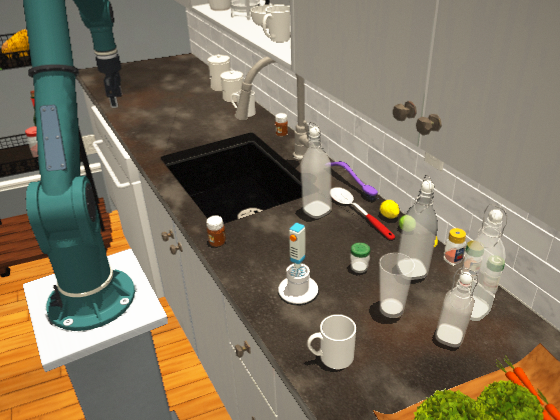

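View pics/top0.png

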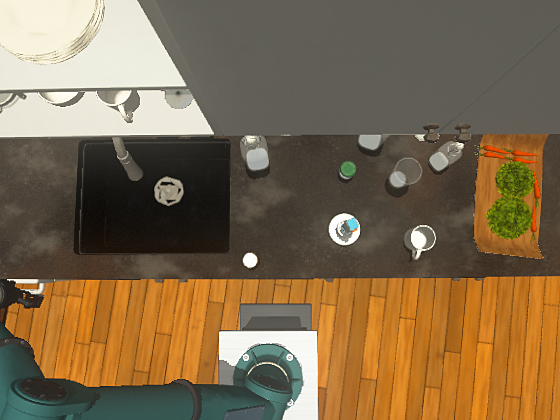

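The scene view shows the brush at about (297,245) in its beaker at (298,288). The top view shows the saucer at (344,230), the soap jar at (250,260) and the sink spanning cols 75–230. I'll zoom in on the brush.

Run:
```python
from h import *
import pickle
F=pickle.load(open("f0.pkl","rb"))
a=cv2.resize(F["scene"]["img"][215:310,260:340],None,fx=6,fy=6,interpolation=2)[:570,:400*2]
b=cv2.resize(F["top"]["img"][200:257,318:371],None,fx=6,fy=6,interpolation=2)
c=np.zeros((570,a.shape[1]+b.shape[1],3),np.uint8);c[:,:a.shape[1]]=a;c[:b.shape[0],a.shape[1]:]=b
print(a.shape,b.shape)
cv2.imwrite("pics/crop.png",c)
f,g=F["scene"],F["top"]
for n,uv in dict(saucer=(344,230),sinkNL=(77,253),sinkNR=(230,252),sinkFR=(230,139),sinkFL=(80,141)).items(): print(n,onz(g,uv,0).round(3))
for n,f in F.items():
    hsv=cv2.cvtColor(f["img"],cv2.COLOR_BGR2HSV)
    m=cv2.inRange(hsv,(5,120,120),(20,255,255)); 
    N,l,s,ce=cv2.connectedComponentsWithStats(m)
    print(n,"orange",[(s[i].tolist(),ce[i].round(1).tolist()) for i in range(1,N) if 200<ce[i][1]<300 and 270<ce[i][0]<370])
```

```text
(570, 480, 3) (342, 318, 3)
saucer [ 0.475 -0.252  0.   ]
sinkNL [0.404 0.639 0.   ]
sinkNR [0.405 0.125 0.   ]
sinkFR [0.788 0.129 0.   ]
sinkFL [0.788 0.647 0.   ]
scene orange [([365, 215, 1, 1, 1], [365.0, 215.0]), ([289, 234, 8, 8, 41], [292.4, 237.5])]
top orange [([352, 229, 5, 3, 9], [354.2, 230.1])]
```

View pics/crop.png

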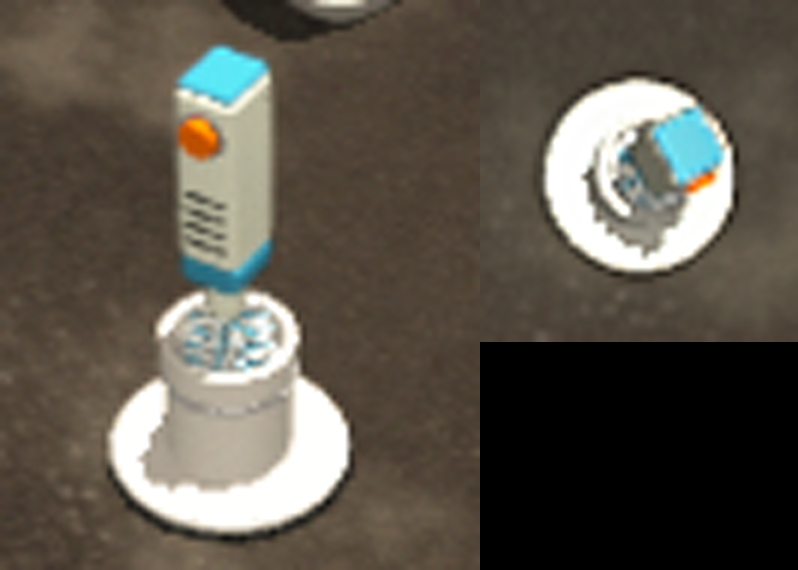

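The crop shows the blue top face (scene about (297,227), top view about (352,224)) and the orange button at scene (292.5,237.5). The brush looks nearly upright and is turned a little about z. Now I'll measure the yaw and positions.

```bash
cat > meas.py <<'E'
from h import *
def blob(f,lo,hi,box,up=8):
    x0,y0,x1,y1=box
    im=cv2.resize(f["img"][y0:y1,x0:x1],None,fx=up,fy=up,interpolation=cv2.INTER_CUBIC)
    m=cv2.inRange(cv2.cvtColor(im,cv2.COLOR_BGR2HSV),lo,hi)
    c=max(cv2.findContours(m,0,1)[0],key=cv2.contourArea)
    M=cv2.moments(c); s=lambda p:(np.array(p)+.5)/up-.5+[x0,y0]
    q=cv2.approxPolyDP(c,0.08*cv2.arcLength(c,True),True)[:,0]
    return s([M["m10"]/M["m00"],M["m01"]/M["m00"]]),s(q),M["m00"]/up**2,s(cv2.boxPoints(cv2.minAreaRect(c)))
E
python3 - <<'E'
from meas import *
import pickle
F=pickle.load(open("f0.pkl","rb"));f,g=F["scene"],F["top"]
C=((85,90,120),(110,255,255));O=((4,110,110),(20,255,255))
a=blob(f,*C,(283,215,310,236));b=blob(g,*C,(340,212,365,238))
print(a[0],a[2],b[0],b[2]); P,e=tri(f,a[0],g,b[0]);print("top",P.round(4),e)
for n,ff,r in(("s",f,a),("t",g,b)):
    q=np.array([onz(ff,u,.212) for u in r[1]]);print(n,q.round(4).tolist(),q.mean(0).round(4))
    for i in range(len(q)):
        d=q[(i+1)%len(q)]-q[i];print("  edge",np.linalg.norm(d).round(4),np.degrees(np.arctan2(d[1],d[0])).round(1))
ba=blob(f,*O,(283,228,303,248));bb=blob(g,*O,(345,224,362,238))
P2,e2=tri(f,ba[0],g,bb[0]);print("btn",P2.round(4),e2,onz(f,ba[0],.19).round(4),onz(g,bb[0],.19).round(4))
W=((0,0,190),(180,60,255))
s=blob(g,*W,(322,205,367,250));print("saucer",s[2],onz(g,s[0],.005).round(4))
x,y=g["img"].shape[1],0
m=cv2.inRange(cv2.cvtColor(g["img"],cv2.COLOR_BGR2HSV),*W)[205:250,322:367]
c=max(cv2.findContours(m,0,1)[0],key=cv2.contourArea);(u,v),r=cv2.minEnclosingCircle(c);print(u+322,v+205,r,onz(g,(u+322,v+205),.006).round(4))
# saucer in scene
m=cv2.inRange(cv2.cvtColor(f["img"],cv2.COLOR_BGR2HSV),(0,0,150),(180,60,255))[255:310,270:325]
c=max(cv2.findContours(m,0,1)[0],key=cv2.contourArea);x,y,w,h=cv2.boundingRect(c);print("sc cols",x+270,w,"bottom",y+h+255)
# other things
for n,u in dict(soap=(250,260),green=(347,170),mug=(421,238),glass=(402,180)).items():print(n,onz(g,u,{'soap':.08,'green':.07,'mug':.097,'glass':.1}[n]).round(3))
E
```

```text
[296.75321687 226.86067968] 82.1171875 [352.1668694  223.72424553] 81.890625
top [ 0.478  -0.2517  0.2045] 0.00041624794216229964
s [[0.4796, -0.2429, 0.212], [0.4544, -0.2572, 0.212], [0.4647, -0.278, 0.212], [0.4902, -0.2655, 0.212]] [ 0.4722 -0.2609  0.212 ]
  edge 0.029 -150.6
  edge 0.0232 -63.6
  edge 0.0284 26.1
  edge 0.0249 115.0
t [[0.4945, -0.2555, 0.212], [0.4842, -0.2349, 0.212], [0.4591, -0.2465, 0.212], [0.4711, -0.2664, 0.212]] [ 0.4772 -0.2508  0.212 ]
  edge 0.023 116.4
  edge 0.0277 -155.3
  edge 0.0233 -58.9
  edge 0.0258 24.9
btn [ 0.4611 -0.2601  0.1842] 0.000994114183075876 [ 0.4569 -0.2666  0.19  ] [ 0.4611 -0.2595  0.19  ]
saucer 447.8203125 [ 0.4792 -0.2447  0.005 ]
344.09813117980957 228.7585678100586 15.796881675720215 [ 0.4787 -0.2514  0.006 ]
sc cols 278 40 bottom 304
soap [0.378 0.052 0.08 ]
green [ 0.663 -0.257  0.07 ]
mug [ 0.441 -0.479  0.097]
glass [ 0.623 -0.426  0.1  ]
```

Call:
jog_arm(
  moves=[
    {"travel": [0.13, -0.18, 0.1], "dr": [0, 0, -0.2], "claw": 1},
    {"travel": [0.13, -0.18, 0.1], "dr": [0, 0, -0.3], "claw": 1},
    {"travel": [0.13, -0.18, 0.1], "dr": [0, 0, -0.4], "claw": 1},
    {"travel": [0.13, -0.18, 0.1], "dr": [0, 0, -0.452], "claw": 1},
    {"travel": [0.13, -0.18, 0.1], "dr": [0, 0, -0.452], "claw": 1},
  ],
)

```text
time_s: 0.6
tcp_pos: [0.4237, 0.4809, 0.3321]
tcp_rot: [[-0.425, 0.905, 0.0], [0.905, 0.425, -0.001], [-0.001, 0.0, -1.0]]
force: [-0.0, 0.3, 0.3]
opening: 1.0
gripper_force: 0.0
```

Run:
```python
from h import *
import pickle
F=pickle.load(open("f0.pkl","rb"));f=F["scene"]
t=np.linspace(0,2*np.pi,72)
for c in((.4787,-.2514),):
  p=proj(f,np.c_[c[0]+.053*np.cos(t),c[1]+.053*np.sin(t),0*t+.004]);print("saucer proj",p.min(0),p.max(0))
m=cv2.inRange(cv2.cvtColor(f["img"],cv2.COLOR_BGR2HSV),(0,0,150),(180,60,255))[270:310,270:325]
c=max(cv2.findContours(m,0,1)[0],key=cv2.contourArea);print(cv2.boundingRect(c))
print(proj(f,[.478,-.2515,.212]),proj(f,[.476,-.2505,.212]))
```

```text
saucer proj [278.04825869 274.28396652] [318.2370381  302.02831657]
(8, 0, 40, 34)
[[296.76278334 224.30751051]] [[295.84055366 224.35415396]]
```

Call:
jog_arm(
  moves=[
    {"travel": [0.05, -0.25, 0.0], "dr": [0, 0, 0], "claw": 1},
    {"travel": [0.05, -0.25, 0.0], "dr": [0, 0, 0], "claw": 1},
    {"travel": [0.05, -0.25, 0.0], "dr": [0, 0, 0], "claw": 1},
    {"travel": [0.05, -0.25, 0.0], "dr": [0, 0, 0], "claw": 1},
    {"travel": [0.05, -0.25, 0.0], "dr": [0, 0, 0], "claw": 1},
  ],
)

```text
time_s: 1.1
tcp_pos: [0.471, 0.2362, 0.3311]
tcp_rot: [[-0.432, 0.902, -0.0], [0.902, 0.432, -0.0], [-0.0, -0.0, -1.0]]
force: [1.1, 0.6, -0.3]
opening: 0.999
gripper_force: 0.0
```

Call:
jog_arm(
  moves=[
    {"travel": [0.0, -0.25, -0.03], "dr": [0, 0, 0], "claw": 1},
    {"travel": [0.0, -0.25, -0.03], "dr": [0, 0, 0], "claw": 1},
    {"travel": [0.0, -0.25, -0.03], "dr": [0, 0, 0], "claw": 1},
    {"travel": [0.0, -0.25, -0.03], "dr": [0, 0, 0], "claw": 1},
    {"travel": [0.0, -0.25, -0.03], "dr": [0, 0, 0], "claw": 1},
  ],
)

```text
time_s: 1.6
tcp_pos: [0.4705, -0.0117, 0.3013]
tcp_rot: [[-0.432, 0.902, 0.0], [0.902, 0.432, 0.0], [0.0, 0.0, -1.0]]
force: [1.0, 0.3, 0.1]
opening: 0.998
gripper_force: 0.0
```

Call:
jog_arm(
  moves=[
    {"travel": [0.006, -0.235, 0.0], "dr": [0, 0, 0], "claw": 1},
    {"travel": [0.006, -0.235, 0.0], "dr": [0, 0, 0], "claw": 1},
    {"travel": [0.006, -0.235, 0.0], "dr": [0, 0, 0], "claw": 1},
    {"travel": [0.006, -0.235, 0.0], "dr": [0, 0, 0], "claw": 1},
    {"travel": [0.006, -0.235, 0.0], "dr": [0, 0, 0], "claw": 1},
  ],
)

```text
time_s: 2.1
tcp_pos: [0.4763, -0.2485, 0.3015]
tcp_rot: [[-0.428, 0.904, -0.0], [0.904, 0.428, -0.001], [-0.001, -0.001, -1.0]]
force: [0.5, -0.5, 0.1]
opening: 0.997
gripper_force: 0.0
```

Run:
```python
from h import *
o=arm.get_obs();print(o["tcp_pos"],o["tcp_rot"].round(3).tolist(),o["joint_pos"])
f=arm.grab_frame("scene")
cv2.imwrite("pics/hover.png",cv2.resize(f["img"][140:310,220:390],None,fx=3.4,fy=3.4,interpolation=2))
print(proj(f,[o["tcp_pos"]]), np.degrees(np.arctan2(o["tcp_rot"][1,1],o["tcp_rot"][0,1])))
```

```text
[ 0.47625072 -0.24852386  0.30154801] [[-0.428, 0.904, -0.0], [0.904, 0.428, -0.001], [-0.001, -0.001, -1.0]] [ -2.97993872  17.56831909  32.78115093 113.19016127 -11.80579731
  52.46361267  61.18847451]
[[294.90387834 192.90646333]] 25.368563718508415
```

View pics/hover.png

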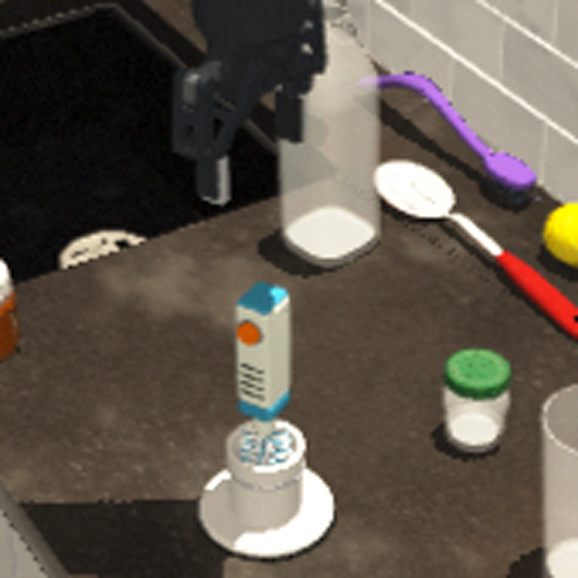

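The gripper straddles the handle line, with finger tips at about crop (213,195) and (290,135) and the brush below at (265,340). I'll descend to button height.

Call:
jog_arm(
  moves=[
    {"travel": [0.0, 0.0, -0.04], "dr": [0, 0, 0], "claw": 1},
    {"travel": [0.0, 0.0, -0.08], "dr": [0, 0, 0], "claw": 1},
    {"travel": [0.0, 0.0, -0.11], "dr": [0, 0, 0], "claw": 1},
    {"travel": [0.0, 0.0, -0.13], "dr": [0, 0, 0], "claw": 1},
    {"travel": [0.0, 0.0, -0.13], "dr": [0, 0, 0], "claw": 1},
  ],
)

```text
time_s: 2.65
tcp_pos: [0.475, -0.2432, 0.1687]
tcp_rot: [[-0.432, 0.902, -0.006], [0.902, 0.432, 0.003], [0.005, -0.005, -1.0]]
force: [-1.0, -0.4, -0.5]
opening: 1.0
gripper_force: 0.0
```

Call:
jog_arm(
  moves=[
    {"travel": [0.0, 0.0, 0.0], "dr": [0, 0, 0], "claw": 0.3},
    {"travel": [0.0, 0.0, 0.0], "dr": [0, 0, 0], "claw": 0.3},
  ],
)

```text
time_s: 2.85
tcp_pos: [0.478, -0.2453, 0.1727]
tcp_rot: [[-0.431, 0.902, 0.002], [0.902, 0.431, -0.001], [-0.002, 0.002, -1.0]]
force: [-0.5, 0.3, 0.1]
opening: 0.689
gripper_force: 0.0
```

Run:
```python
from h import *
o=arm.get_obs();print(o["tcp_pos"],o["opening"],o["force"])
f=arm.grab_frame("scene");g=arm.grab_frame("top")
a=cv2.resize(f["img"][190:310,250:350],None,fx=4.5,fy=4.5,interpolation=2);b=cv2.resize(g["img"][190:310,310:380],None,fx=4.5,fy=4.5,interpolation=2)
cv2.imwrite("pics/down.png",np.hstack([a,b]))
```

```text
[ 0.47804874 -0.24526714  0.17272392] 0.6893904792695459 [-0.513665    0.27180579  0.14963208]
```

View pics/down.png

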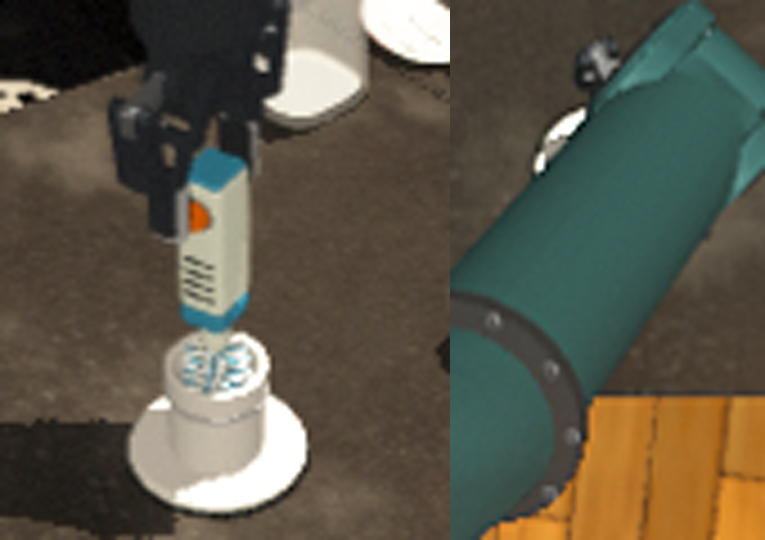

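The scene picture shows the near pad at (180,215) overlapping only the left half of the button (200,215). The gripper sits about 6 mm too far in +y, so I'll correct that.

Call:
jog_arm(
  moves=[
    {"travel": [0.0, -0.006, -0.001], "dr": [0, 0, 0], "claw": 0.3},
    {"travel": [0.0, -0.006, -0.001], "dr": [0, 0, 0], "claw": 0.3},
    {"travel": [0.0, -0.006, -0.001], "dr": [0, 0, 0], "claw": 0.3},
  ],
)

```text
time_s: 3.25
tcp_pos: [0.4773, -0.2512, 0.1709]
tcp_rot: [[-0.431, 0.902, 0.001], [0.902, 0.431, -0.0], [-0.001, 0.0, -1.0]]
force: [-0.1, -0.0, 0.4]
opening: 0.648
gripper_force: 0.0
```

Call:
jog_arm(
  moves=[
    {"travel": [0, 0, 0], "dr": [0, 0, 0], "claw": -1},
    {"travel": [0, 0, 0], "dr": [0, 0, 0], "claw": -1},
    {"travel": [0, 0, 0], "dr": [0, 0, 0], "claw": -1},
    {"travel": [0, 0, 0], "dr": [0, 0, 0], "claw": -1},
    {"travel": [0, 0, 0], "dr": [0, 0, 0], "claw": -1},
  ],
  newtons=35,
)

```text
time_s: 3.75
tcp_pos: [0.4774, -0.2511, 0.1709]
tcp_rot: [[-0.431, 0.902, 0.001], [0.902, 0.431, -0.0], [-0.0, 0.0, -1.0]]
force: [-0.9, -0.3, 5.6]
opening: 0.4
gripper_force: 36.0
```

Call:
jog_arm(
  moves=[
    {"travel": [0, 0, 0.01], "dr": [0, 0, 0], "claw": -1},
    {"travel": [0, 0, 0.02], "dr": [0, 0, 0], "claw": -1},
    {"travel": [0, 0, 0.03], "dr": [0, 0, 0], "claw": -1},
    {"travel": [0, 0, 0.04], "dr": [0, 0, 0], "claw": -1},
    {"travel": [0, 0, 0.05], "dr": [0, 0, 0], "claw": -1},
  ],
)

```text
time_s: 4.25
tcp_pos: [0.4767, -0.2506, 0.2213]
tcp_rot: [[-0.431, 0.902, -0.001], [0.902, 0.431, 0.0], [0.001, -0.0, -1.0]]
force: [0.2, -0.4, -3.2]
opening: 0.396
gripper_force: 35.2
```

Call:
jog_arm(
  moves=[
    {"travel": [0, 0, 0.01], "dr": [0, 0, 0], "claw": -1},
    {"travel": [0, 0, 0.018], "dr": [0, 0, 0], "claw": -1},
    {"travel": [0, 0, 0.023], "dr": [0, 0, 0], "claw": -1},
    {"travel": [0, 0, 0.027], "dr": [0, 0, 0], "claw": -1},
    {"travel": [0, 0, 0.027], "dr": [0, 0, 0], "claw": -1},
  ],
)

```text
time_s: 4.75
tcp_pos: [0.4777, -0.2509, 0.2478]
tcp_rot: [[-0.431, 0.902, 0.001], [0.902, 0.431, -0.0], [-0.001, 0.001, -1.0]]
force: [1.0, -0.4, -1.6]
opening: 0.396
gripper_force: 36.6
```

Run:
```python
from h import *
o=arm.get_obs();print(o["tcp_pos"],o["opening"],o["force"])
f=arm.grab_frame("scene")
cv2.imwrite("pics/up.png",cv2.resize(f["img"][160:310,240:360],None,fx=4,fy=4,interpolation=2))
```

```text
[ 0.47765797 -0.25086583  0.24784168] 0.3963233387801281 [ 1.04588994 -0.42336769 -1.59594058]
```

View pics/up.png

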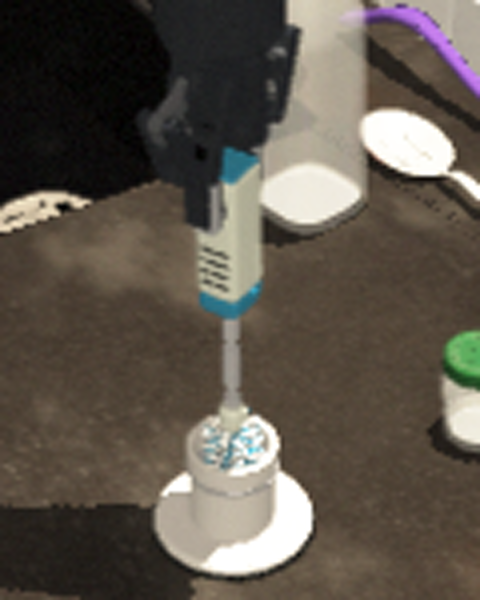

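The rod is exposed between the handle bottom (230,310) and the head (232,410), and the head is still in the beaker. I'll creep up until the full weight shows, which means the handle is at its end stop.

Call:
jog_arm(
  moves=[
    {"travel": [0, 0, 0.002], "dr": [0, 0, 0], "claw": -1},
    {"travel": [0, 0, 0.003], "dr": [0, 0, 0], "claw": -1},
    {"travel": [0, 0, 0.004], "dr": [0, 0, 0], "claw": -1},
    {"travel": [0, 0, 0.004], "dr": [0, 0, 0], "claw": -1},
    {"travel": [0, 0, 0.004], "dr": [0, 0, 0], "claw": -1},
  ],
)

```text
time_s: 5.3
tcp_pos: [0.4771, -0.2507, 0.2513]
tcp_rot: [[-0.431, 0.902, -0.0], [0.902, 0.431, 0.0], [0.0, -0.0, -1.0]]
force: [0.8, -0.4, -5.0]
opening: 0.398
gripper_force: 36.1
```

Call:
jog_arm(
  moves=[
    {"travel": [0, 0, -0.001], "dr": [0, 0, 0], "claw": -1},
    {"travel": [0, 0, -0.002], "dr": [0, 0, 0], "claw": -1},
    {"travel": [0, 0, -0.002], "dr": [0, 0, 0], "claw": -1},
    {"travel": [0, 0, -0.002], "dr": [0, 0, 0], "claw": -1},
  ],
)

```text
time_s: 5.7
tcp_pos: [0.4771, -0.2508, 0.2494]
tcp_rot: [[-0.431, 0.902, -0.0], [0.902, 0.431, 0.0], [0.0, -0.0, -1.0]]
force: [0.4, 0.1, -4.4]
opening: 0.398
gripper_force: 36.1
```

Call:
jog_arm(
  moves=[
    {"travel": [0, 0, 0], "dr": [0, 0, 0], "claw": 1},
    {"travel": [0, 0, 0], "dr": [0, 0, 0], "claw": 1},
    {"travel": [0, 0, 0], "dr": [0, 0, 0], "claw": 1},
    {"travel": [0, 0, 0], "dr": [0, 0, 0], "claw": 1},
    {"travel": [0, 0, 0], "dr": [0, 0, 0], "claw": 1},
  ],
)

```text
time_s: 6.2
tcp_pos: [0.4775, -0.251, 0.2498]
tcp_rot: [[-0.431, 0.902, 0.001], [0.902, 0.431, -0.0], [-0.001, 0.001, -1.0]]
force: [0.2, 0.4, 0.4]
opening: 1.0
gripper_force: 0.0
```

Run:
```python
from h import *
o=arm.get_obs();print(o["tcp_pos"],o["opening"],o["force"])
f=arm.grab_frame("scene")
cv2.imwrite("pics/open.png",cv2.resize(f["img"][160:310,240:360],None,fx=4,fy=4,interpolation=2))
```

```text
[ 0.47749149 -0.25102423  0.24984142] 1.0003168802272506 [0.22143494 0.44724942 0.38158062]
```

View pics/open.png

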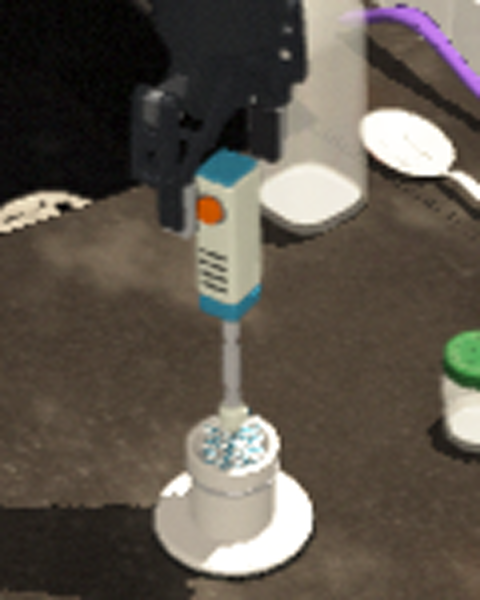

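The button is out at (210,210), the handle stays extended, and the brush is upright and clear of the open fingers. Next I turn 90° about the handle to take the plain faces.

Call:
jog_arm(
  moves=[
    {"travel": [0, 0, 0], "dr": [0, 0, -0.09], "claw": 1},
    {"travel": [0, 0, 0], "dr": [0, 0, -0.18], "claw": 1},
    {"travel": [0, 0, 0], "dr": [0, 0, -0.27], "claw": 1},
    {"travel": [0, 0, 0], "dr": [0, 0, -0.36], "claw": 1},
    {"travel": [0, 0, 0], "dr": [0, 0, -0.45], "claw": 1},
  ],
)

```text
time_s: 6.75
tcp_pos: [0.4773, -0.2508, 0.2496]
tcp_rot: [[0.263, 0.965, 0.0], [0.965, -0.263, -0.0], [0.0, 0.0, -1.0]]
force: [-0.6, -0.1, 0.1]
opening: 1.001
gripper_force: 0.0
```

Call:
jog_arm(
  moves=[
    {"travel": [0, 0, 0], "dr": [0, 0, -0.09], "claw": 1},
    {"travel": [0, 0, 0], "dr": [0, 0, -0.18], "claw": 1},
    {"travel": [0, 0, 0], "dr": [0, 0, -0.27], "claw": 1},
    {"travel": [0, 0, 0], "dr": [0, 0, -0.36], "claw": 1},
    {"travel": [0, 0, 0], "dr": [0, 0, -0.45], "claw": 1},
  ],
)

```text
time_s: 7.25
tcp_pos: [0.4774, -0.2508, 0.2496]
tcp_rot: [[0.827, 0.563, 0.0], [0.563, -0.827, 0.0], [0.0, 0.0, -1.0]]
force: [-0.5, -0.7, -0.5]
opening: 1.001
gripper_force: 0.0
```

Call:
jog_arm(
  moves=[
    {"travel": [0, 0, -0.01], "dr": [0, 0, -0.09], "claw": 1},
    {"travel": [0, 0, -0.02], "dr": [0, 0, -0.1], "claw": 1},
    {"travel": [0, 0, -0.023], "dr": [0, 0, -0.1], "claw": 1},
    {"travel": [0, 0, -0.023], "dr": [0, 0, -0.1], "claw": 1},
    {"travel": [0, 0, -0.023], "dr": [0, 0, -0.1], "claw": 1},
  ],
)

```text
time_s: 7.75
tcp_pos: [0.4772, -0.2511, 0.2267]
tcp_rot: [[0.902, 0.432, 0.0], [0.432, -0.902, 0.0], [0.0, 0.0, -1.0]]
force: [-0.4, -0.3, -0.4]
opening: 0.996
gripper_force: 0.0
```

Call:
jog_arm(
  moves=[
    {"travel": [0, 0, 0], "dr": [0, 0, 0], "claw": -1},
    {"travel": [0, 0, 0], "dr": [0, 0, 0], "claw": -1},
    {"travel": [0, 0, 0], "dr": [0, 0, 0], "claw": -1},
    {"travel": [0, 0, 0], "dr": [0, 0, 0], "claw": -1},
    {"travel": [0, 0, 0], "dr": [0, 0, 0], "claw": -1},
  ],
  newtons=50,
)

```text
time_s: 8.25
tcp_pos: [0.4774, -0.2511, 0.2267]
tcp_rot: [[0.902, 0.431, 0.001], [0.431, -0.902, -0.001], [0.0, 0.001, -1.0]]
force: [-0.3, -0.2, 1.4]
opening: 0.345
gripper_force: 46.2
```

Call:
jog_arm(
  moves=[
    {"travel": [0, 0, 0.01], "dr": [0, 0, 0], "claw": -1},
    {"travel": [0, 0, 0.025], "dr": [0, 0, 0], "claw": -1},
    {"travel": [0, 0, 0.045], "dr": [0, 0, 0], "claw": -1},
    {"travel": [0, 0, 0.065], "dr": [0, 0, 0], "claw": -1},
    {"travel": [0, 0, 0.085], "dr": [0, 0, 0], "claw": -1},
  ],
)

```text
time_s: 8.75
tcp_pos: [0.4765, -0.2505, 0.3128]
tcp_rot: [[0.902, 0.431, -0.001], [0.431, -0.902, 0.001], [-0.0, -0.001, -1.0]]
force: [0.4, 0.1, -4.7]
opening: 0.343
gripper_force: 48.6
```

Run:
```python
from h import *
o=arm.get_obs();print(o["tcp_pos"],o["opening"],o["force"])
f=arm.grab_frame("scene")
cv2.imwrite("pics/lift.png",cv2.resize(f["img"][130:310,240:360],None,fx=3.3,fy=3.3,interpolation=2))
```

```text
[ 0.4764972  -0.25050552  0.31275889] 0.3427140579015529 [ 0.39228543  0.08121254 -4.72206295]
```

View pics/lift.png

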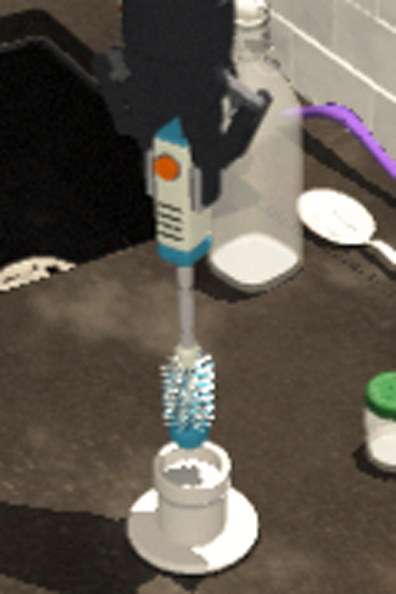

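The brush hangs upright at full length with the button out at (167,167), and the tip at (190,440) has cleared the beaker rim. Raising a bit more and carrying it to the near right part of the sink.

Call:
jog_arm(
  moves=[
    {"travel": [0, 0, 0.03], "dr": [0, 0, 0], "claw": -1},
    {"travel": [0.005, 0.02, 0.05], "dr": [0, 0, 0], "claw": -1},
    {"travel": [0.01, 0.05, 0.06], "dr": [0, 0, 0], "claw": -1},
    {"travel": [0.015, 0.085, 0.06], "dr": [0, 0, 0], "claw": -1},
    {"travel": [0.02, 0.12, 0.06], "dr": [0, 0, 0], "claw": -1},
  ],
)

```text
time_s: 9.3
tcp_pos: [0.4966, -0.1298, 0.3718]
tcp_rot: [[0.903, 0.43, 0.0], [0.43, -0.903, 0.001], [0.001, -0.001, -1.0]]
force: [0.4, 0.3, -5.4]
opening: 0.346
gripper_force: 48.6
```

Call:
jog_arm(
  moves=[
    {"travel": [0.005, 0.04, 0], "dr": [0, 0, 0], "claw": -1},
    {"travel": [0.01, 0.08, 0], "dr": [0, 0, 0], "claw": -1},
    {"travel": [0.01, 0.12, 0], "dr": [0, 0, 0], "claw": -1},
    {"travel": [0.015, 0.16, 0], "dr": [0, 0, 0], "claw": -1},
    {"travel": [0.02, 0.2, 0], "dr": [0, 0, 0], "claw": -1},
  ],
)

```text
time_s: 9.8
tcp_pos: [0.5162, 0.0707, 0.3714]
tcp_rot: [[0.902, 0.431, -0.001], [0.431, -0.902, 0.001], [-0.001, -0.001, -1.0]]
force: [1.0, -0.5, -4.0]
opening: 0.343
gripper_force: 48.6
```

Call:
jog_arm(
  moves=[
    {"travel": [0.005, 0.04, 0], "dr": [0, 0, 0], "claw": -1},
    {"travel": [0.01, 0.08, 0], "dr": [0, 0, 0], "claw": -1},
    {"travel": [0.01, 0.12, 0], "dr": [0, 0, 0], "claw": -1},
    {"travel": [0.015, 0.15, 0], "dr": [0, 0, 0], "claw": -1},
    {"travel": [0.02, 0.17, 0], "dr": [0, 0, 0], "claw": -1},
  ],
)

```text
time_s: 10.3
tcp_pos: [0.5362, 0.2428, 0.3707]
tcp_rot: [[0.9, 0.435, -0.002], [0.435, -0.9, 0.0], [-0.001, -0.001, -1.0]]
force: [-0.8, -0.7, -4.8]
opening: 0.347
gripper_force: 48.6
```

Call:
jog_arm(
  moves=[
    {"travel": [0, 0.015, -0.01], "dr": [0, 0, 0], "claw": -1},
    {"travel": [0, 0.02, -0.02], "dr": [0, 0, 0], "claw": -1},
    {"travel": [0, 0.02, -0.03], "dr": [0, 0, 0], "claw": -1},
    {"travel": [0, 0.02, -0.03], "dr": [0, 0, 0], "claw": -1},
    {"travel": [0, 0.02, -0.03], "dr": [0, 0, 0], "claw": -1},
  ],
)

```text
time_s: 10.8
tcp_pos: [0.537, 0.257, 0.3413]
tcp_rot: [[0.904, 0.428, -0.001], [0.428, -0.904, -0.001], [-0.001, 0.0, -1.0]]
force: [-0.6, -0.5, -3.9]
opening: 0.345
gripper_force: 48.6
```

Call:
jog_arm(
  moves=[
    {"travel": [0, 0, 0], "dr": [0, 0, 0], "claw": -1},
    {"travel": [0, 0, 0], "dr": [0, 0, 0], "claw": -1},
    {"travel": [0, 0, 0], "dr": [0, 0, 0], "claw": -1},
    {"travel": [0, 0, 0], "dr": [0, 0, 0], "claw": -1},
    {"travel": [0, 0, 0], "dr": [0, 0, 0], "claw": -1},
  ],
)

```text
time_s: 11.3
tcp_pos: [0.5372, 0.2592, 0.3416]
tcp_rot: [[0.902, 0.432, 0.0], [0.432, -0.902, 0.0], [0.0, -0.0, -1.0]]
force: [-0.3, -0.1, -4.1]
opening: 0.343
gripper_force: 48.6
```

Run:
```python
from h import *
o=arm.get_obs();print(o["tcp_pos"],o["opening"],o["force"],abs(o["qd"]).max(),o["time_s"])
f=arm.grab_frame("scene");cv2.imwrite("pics/end.png",f["img"])
```

```text
[0.53723765 0.25920449 0.34163138] 0.34271615349117557 [-0.3154442  -0.05787147 -4.10872963] 0.20845003753426106 11.3
```

View pics/end.png

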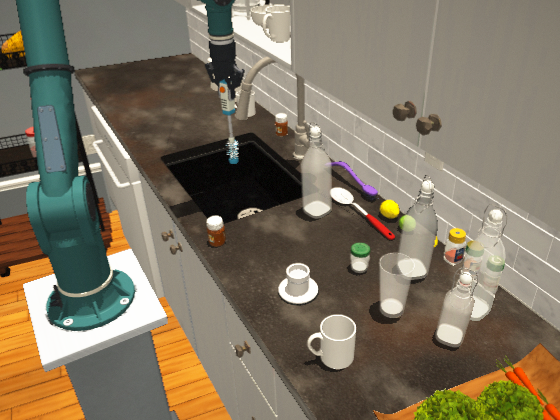

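The brush is held upright over the sink, with the head at (233,150), the button out at (224,98) and the rest of the worktop undisturbed. I'm handing it in.

```bash
python3 -c "
from plant import arm
print(arm.sign_off())"
```

```text
the job is handed in; nothing more can be done
None
```

The brush was drawn out to its second stop with the button back out, and I handed the job in after 11.3 s with it held upright and still over the near right of the sink, its tip about 0.13 m above the rim; nothing else on the worktop looks moved.

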